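# Refit the battery cover of a bench meter

### The arm

A 6-joint arm with a two-finger parallel gripper is mounted at the origin on the work surface. World frame = base frame: x ahead of the robot, y to its left, z up, the work surface at z = 0. Lengths are in m, angles in rad, forces in N, time in s.
With the tool pointing down it reaches from about 0.275 to 0.85 m from the base axis. Payload 19 kg.
Tool frame: the origin (TCP) lies at the very end of the fingers, on their centre line; the grasp point (between the pads) lies 19 mm behind it (robot.grip_point_offset is the distance from the TCP to the grasp point, in m); z points along the fingers, y is the direction in which the jaws open and shut (so a half turn about z gives the same grasp; the last joint's range is limited). The gripper opens to 85 mm and grips with 20 to 120 N. Pads are 22 mm wide; open, the fingers measure 114 mm over their backs; the gripper's body (76 mm by 85 mm) begins 54 mm behind the grasp point. The pads swing forward as they close: fully open they stand 13 mm farther back than shut.
Start: joints at [-1.282, 0.15, 1.437, -0, 1.554, -0.134], TCP at [0.236, -0.524, 0.231] pointing down, gripper open.
Joint ranges: [-2.8, 2.8], [-0.68, 2.1], [0.12, 2.68], [-1.39, 4.53], [0.16, 2.79], [-2.81, 2.81]. Speed limits (rad/s): [1.89, 1.89, 2.22, 3.01, 3.01, 3.01].

### API

Orientations are given as a rotation vector (axis times angle).
In Python, from rig import robot, vision, job gives the robot as it stands. The module is installed in compiled form; this text tells all that it offers.
- The arm moves only by the tool move_arm, never from a script. Its argument "deltas" is text: rows parted by semicolons, each of 7 numbers parted by spaces: the closure in counts, from 0 (fully open) to 255 (shut), then the shift along the tool's x, y, z as a fraction of full scale, then the turn, a rotation vector about the tool's x, y, z as a fraction of full scale. In form: gripper tx ty tz ax ay az; .... A call has 1 to 20 rows; each row is the pose to reach, as a shift and turn from the pose commanded when the call began, along the tool's axes at that moment; what a row does not reach only later rows make up. Full scale, the value 1, is 0.1 m for a shift and 30 degrees for a turn. A row lasts 1/12 s, in which the tool goes at most 41.7 mm and 7.16 degrees, less where a joint would pass 70% of its speed; a pose out of reach is approached as far as the arm can. A call with a number of a shift or a turn outside -1 to 1 is refused whole. A call with a gripper value outside its range is refused whole. The fingers move at their own pace and stop on an object; the grip force is fixed at half the most. Time passes only in rows, so rows that repeat a pose let the fingers close. It gives the time, the measured TCP pose, the force and the opening at its end, in the units of the state.
- robot.get_state(): the state, without advancing time (a new reading comes with each control period).
- vision.capture(name): name is "scene" or "top" or "wrist"; returns a dict with "pixels" (420x560x3 uint8, blue, green, red), "fx", "fy", "cx", "cy" (pixels), "cam_to_world" (4x4, takes a point from camera to world coordinates). Camera axes: x right, y up, looking along -z (the intrinsics and any distortion apply to the point x, -y, -z); pixel columns grow to the right and rows downward; lengths in m; the calibration is good to about 2 mm. A picture is of the moment at which its call begins. There is no depth.
- job.sign_off(): hands the job in, once; it reports no verdict.
Trained networks look in the newest picture that a camera, given by its name, has taken for a name from the list of things; names that differ only in an ending like _2 or _b are one class to them, and where a whole thing is asked for, a point or a joint stands for the part that bears it (a point fixed in the world has none). Each returns a list of dicts, best first, with "conf" (0 to 1); they miss things now and then, are a little off and sometimes report something else, mostly with a low value. They report only what shows in the picture. A call takes as long as a camera call.
- vision.find_in(camera, query): "at" ([x, y, z] in m, in world coordinates, good to about 4 mm: the middle of the surface that is visible of it).
The state is a dict: "time": time; "q": joint angles; "dq": joint speeds; "joint_efforts": joint torques, N m; "tool_pos": TCP position; "ee_rot": TCP orientation; "contact_force": force on the tool from outside, world axes, zero at the start; "wrist_torque": the same for the moment, N m; "width": finger opening in m.
Only numpy, scipy, OpenCV 4.12 (cv2) and the standard library are available. Lean on these libraries where they do the work, as an engineer would, in place of code of your own. Each camera call takes 0.05 s, during which the arm holds its last target. There are 200 camera calls.

### The job

Close the battery bay of the light-blue bench meter with its loose cover: hook the cover's lower lip under the ledge at the foot of the opening while the top edge is still raised, then swing the top edge down, without forcing it, until the cover lies flush and the orange sprung catch has snapped over its top edge. Let go of it, and leave the dish and the two bottles where they stand.

Things in the scene. Friction and masses are not known exactly. Their poses are not given: they have to be found in the camera images.
- meter: Light-blue bench meter, fixed, 270 deep (x) x 200 wide (y) x 139 mm high. Origin: centre of its underside; x points from its front to its back, z up. Its front panel slopes at 28 degrees to the bench, from 50 mm high at the front edge, facing the robot and upwards. The battery bay is a rectangular opening in this slope.
- bay: Frame of the bay on the meter. Origin: middle of the ledge's free edge at the foot of the opening, on the outer face of the slope. x up the slope, y across, z out of it (28 degrees off vertical). Darker-blue ledge: x < 0, 3 mm thick (z -3 to 0), hollow below down to z -28 mm. Opening: x 0 to 105, y -58 to 58 mm. Two dark cells lie inside.
- rail (a point): Middle of the left one of two side rails in the bay that carry the cover: in the bay frame x 0.5 to 100 mm, y 48 to 58 mm (and -48 to -58), top at z -5 mm, so that the cover's outer face ends flush at z 0. This point is on the rail's top, (51, 53, -5) mm in the bay frame.
- cover: Loose dark-blue cover, 0.11 to 0.23 kg, lying on the bench handle up. Panel 100 (x) x 110 (y) x 5 mm at z 4 to 9; origin below the panel's centre, level with its lowest face (on the bench). A rib under it, x 30 to 40, and the lip at the -x edge are 4 mm deep (z 0 to 4). Fitted: axes parallel to the bay's, origin at x 50 to 51.5, y 0, z -9 mm in the bay frame.
- lip (a point): Middle of the free edge of the cover's white lip, on its upper face: (-62, 0, 4) mm in the cover's frame. The lip is 84 mm wide (y), 4 mm thick (z 0 to 4) and sticks out 12 mm past the panel, which ends at x -50. Fitted, this point is about 11 mm behind the ledge's edge, at z -5 mm in the bay frame.
- handle (a point): Middle of the cover's white handle, (0, 0, 24) mm in the cover's frame: an upright fin 12 mm thick (along x), 60 mm long (along y), from z 9 to 39 mm. Held flat between the fingers, it turns with them.
- top_edge (a point): Middle of the panel's top edge on its outer face: (50, 0, 9) mm in the cover's frame. Fitted, it is at x 100 to 101.5, z 0 mm in the bay frame.
- catch (a joint): Orange sprung catch at the head of the bay, 30 mm wide, 18 mm tall. Slides up the slope: 0 = rest, nose over the cover's edge (nose end at x 96 mm in the bay frame, 1 mm above the outer face), to 0.009 m. Its bevel lets a cover pressed down push it back, then it springs over the top edge. Passing it takes about 5 N on the cover's top edge, 10 N on its handle.
- dish: Bystander: white round dish, 90 mm across, 22 mm high, loose. Origin at the centre of its underside. It lies on one side of the meter, the cover on the other.
- bottle_a: Bystander: white sample jar with black cap, 56 mm across, 120 mm high, loose. Origin at the centre of its underside.
- bottle_b: Bystander: amber sample jar with white cap, 56 mm across, 120 mm high, loose. Origin at the centre of its underside.

How it is judged:
By the outcome, as a careful person would: the job done as asked, in the order asked, and still so for the second after the job is handed in, with the robot touching nothing.
It also fails if it takes over 54 s, if anything falls off the work surface, if the arm or the gripper's body presses on something with over 40 N, if the wrist force passes 120 N, or if a joint passes its speed limit or range.

## Working session

There is one attempt and no reset: what is moved stays moved. The work goes in short steps, Python scripts to look and compute and a tool call to move; the robot and the scene stay as the last step left them, time stands still between calls to the robot, and variables do not carry over. Pictures are saved under pics/ and viewed, about 8 in all and at most 12, crops included, and the job is handed in when it is done.

Besides the shell and the picture viewer there is one more tool, called after "Call:" as a command line: name --argument value ..., lists and objects as JSON in quotes. move_arm: Moves the arm, as the interface text tells. Its arguments: {"type":"object","properties":{"deltas":{"type":"string"}},"required":["deltas"]}

```bash
mkdir -p pics
python3 - <<'E'
from rig import robot,vision
import cv2
s=robot.get_state();print(s['time'],s['tool_pos'],s['ee_rot'],s['width'],robot.grip_point_offset)
for c in ['scene','top']:
    k=vision.capture(c);cv2.imwrite(f'pics/{c}0.png',k['pixels'])
    print(c,k['fx'],k['cx'],k['cy'],k['cam_to_world'])
    for n in ['meter','bay','rail','cover','lip','handle','top_edge','catch','dish','bottle_a']:
        for d in vision.find_in(c,n)[:3]: print(n,[round(float(v),4) for v in d['at']],round(d['conf'],2))
a=cv2.imread('pics/scene0.png');b=cv2.imread('pics/top0.png')
print(robot.get_state()['time'])
E
```

```text
0.0 [ 0.23585181 -0.52416111  0.2306947 ] [-3.07051722e+00 -6.58947687e-01  1.53605897e-04] 0.08567009793196582 0.0187
scene 508.009544111186 276.7252349237438 213.01895607754827 [[-0.03811134 -0.62199172  0.78209579  1.43394199]
 [ 0.99926606 -0.02070137  0.03223043  0.03930948]
 [-0.00385661  0.78275012  0.62232417  0.82294869]
 [ 0.          0.          0.          1.        ]]
meter [0.7204, -0.0249, 0.1151] 0.72
meter [0.4984, 0.2717, 0.0166] 0.47
rail [0.4952, 0.2721, 0.0129] 0.31
cover [0.512, -0.2495, 0.0111] 0.81
lip [0.5178, -0.2464, 0.0117] 0.9
handle [0.5118, -0.2531, 0.0077] 0.83
top_edge [0.5159, -0.2527, 0.0084] 0.84
dish [0.4977, 0.2718, 0.0134] 0.94
bottle_a [0.6723, -0.267, 0.0799] 0.96
bottle_a [0.6872, 0.2596, 0.0789] 0.65
top 426.9609950766964 276.0237377714849 210.6245346731368 [[ 0.02941531  0.98961037 -0.14073398  0.40932557]
 [-0.9994588   0.0311933   0.01044398  0.0067889 ]
 [ 0.01472543  0.1403506   0.98999236  1.02783285]
 [ 0.          0.          0.          1.        ]]
meter [0.5864, -0.0205, 0.1254] 0.79
bay [0.5432, -0.0199, 0.0811] 0.71
rail [0.5392, -0.0215, 0.0768] 0.69
cover [0.5009, -0.2637, 0.0125] 0.85
lip [0.4999, -0.2605, 0.0133] 0.77
handle [0.5055, -0.257, 0.0114] 0.92
top_edge [0.4985, -0.2579, 0.0079] 0.57
top_edge [0.5424, -0.0224, 0.0822] 0.25
catch [0.5811, -0.021, 0.1242] 0.71
dish [0.514, 0.2763, 0.0142] 0.66
dish [0.5035, -0.2611, 0.0123] 0.62
dish [0.5833, -0.0241, 0.1223] 0.3
bottle_a [0.6385, -0.2645, 0.1107] 0.95
bottle_a [0.6543, 0.2478, 0.1158] 0.6
1.1
```

View pics/top0.png

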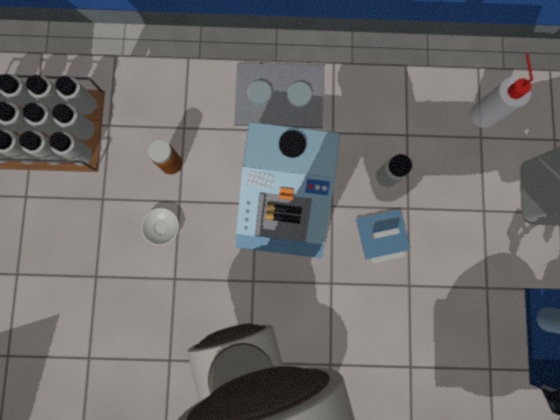

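View pics/scene0.png

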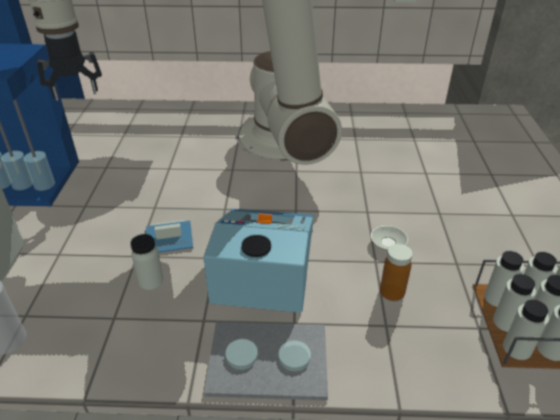

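The top view shows the meter at cols 236–338, rows 125–256, with the open bay around (285,215) and the orange catch at (287,194). The cover is at (383,233) with its white lip toward the robot (388,257). The dish is at (160,226) and the bottles at (167,157) and (397,168). Next I'll fit rough poses.

```bash
cat > h.py <<'E'
import numpy as np,cv2
from scipy.spatial.transform import Rotation as Ro
from scipy.optimize import least_squares
from rig import robot,vision
def proj(k,P):
    M=np.linalg.inv(k['cam_to_world']);P=np.atleast_2d(P);c=P@M[:3,:3].T+M[:3,3]
    return np.c_[k['cx']+k['fx']*c[:,0]/-c[:,2],k['cy']-k['fy']*c[:,1]/-c[:,2]]
def back(k,uv,z):
    uv=np.atleast_2d(uv);d=np.c_[(uv[:,0]-k['cx'])/k['fx'],-(uv[:,1]-k['cy'])/k['fy'],-np.ones(len(uv))]
    T=k['cam_to_world'];d=d@T[:3,:3].T;o=T[:3,3];return o+d*((z-o[2])/d[:,2:])
def planar(x,y,yaw,P,z=0): # model pts -> world
    return Ro.from_euler('z',yaw).apply(P)+[x,y,z]
def bayframe(mx,my,yaw): # R, origin of bay from meter; origin height h along slope given by s
    pass
def delta(p,R):
    """shift/turn (full-scale fractions) from measured pose to p,R(Rotation); TCP"""
    s=robot.get_state();R0=Ro.from_rotvec(s['ee_rot'])
    return np.round(R0.inv().apply(np.array(p)-s['tool_pos'])/.1,3),np.round(np.degrees((R0.inv()*R).as_rotvec())/30,3)
E
python3 - <<'E'
from h import *
k=vision.capture('top');im=k['pixels'].copy()
w=vision.capture('wrist');cv2.imwrite('pics/w0.png',w['pixels'])
T=w['cam_to_world'];s=robot.get_state();R0=Ro.from_rotvec(s['ee_rot']);print('cam in tool',R0.inv().apply(T[:3,3]-s['tool_pos']),R0.as_matrix().T@T[:3,:3],w['fx'],w['cx'],w['cy'])
hsv=cv2.cvtColor(im,cv2.COLOR_BGR2HSV)
m=((hsv[...,0]>95)&(hsv[...,0]<115)&(hsv[...,1]>100)).astype(np.uint8)
m[:, :345]=0;m[:200]=0;m[280:]=0;m[:,420:]=0
ys,xs=np.nonzero(m);print(len(xs));P=back(k,np.c_[xs,ys],0.009)[:,:2].astype(np.float32)
print(cv2.minAreaRect(P))
s2=cv2.resize(im[110:270,220:430],None,fx=3.8,fy=3.7,interpolation=cv2.INTER_CUBIC);cv2.imwrite('pics/topc.png',s2)
E
```

```text
cam in tool [ 0.07292291 -0.00049485 -0.14246698] [[ 7.93074024e-05  9.58386891e-01  2.85472521e-01]
 [ 9.99999942e-01 -1.70916332e-04  2.95988469e-04]
 [ 3.32463385e-04  2.85472481e-01 -9.58386849e-01]] 319.9450916257761 282.95277860627 208.9537970116456
959
((0.5063010454177856, -0.2620238959789276), (0.09420779347419739, 0.10541258007287979), 13.416881561279297)
```

View pics/topc.png

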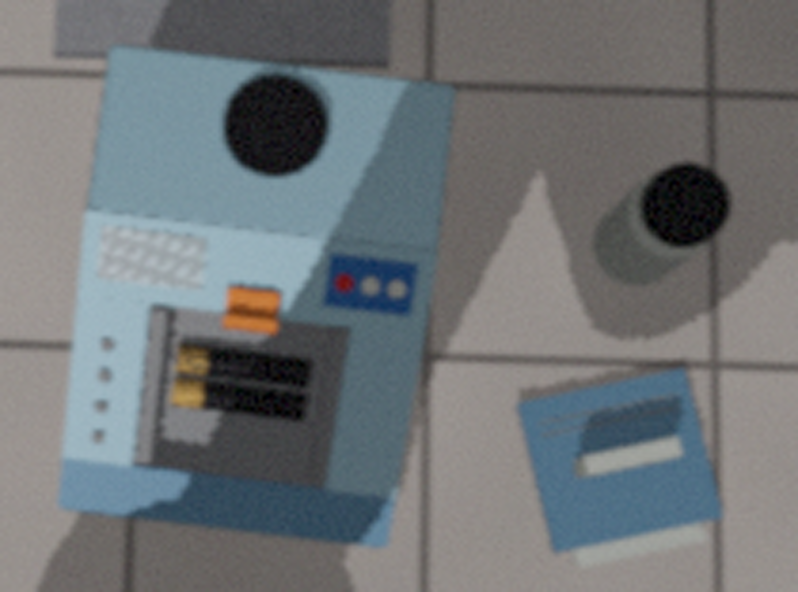

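Cover yaw is about +13.5° at (0.506,-0.262), and the meter yaw is about -4°. I'll move the wrist camera over the bay for a close look.

Call:
move_arm --deltas "0 0.33 -0.2 -0.03 0 0 0;0 0.67 -0.4 -0.05 0 0 0;0 1 -0.6 -0.08 0 0 0;0 1 -0.6 -0.08 0 0 0"

```text
time: 1.53
tool_pos: [0.3054, -0.4245, 0.2404]
ee_rot: [3.07, 0.664, 0.003]
contact_force: [-0.5, 0.0, -0.2]
width: 0.0854
```

Call:
move_arm --deltas "0 0.33 -0.2 -0.03 0 0 0;0 0.67 -0.4 -0.05 0 0 0;0 1 -0.6 -0.08 0 0 0;0 1 -0.6 -0.08 0 0 0"

```text
time: 1.87
tool_pos: [0.3719, -0.3285, 0.2483]
ee_rot: [3.07, 0.665, 0.003]
contact_force: [0.4, -0.4, 0.2]
width: 0.0851
```

Call:
move_arm --deltas "0 0.33 -0.2 -0.03 0 0 0;0 0.67 -0.4 -0.05 0 0 0;0 1 -0.6 -0.08 0 0 0;0 1 -0.6 -0.08 0 0 0"

```text
time: 2.2
tool_pos: [0.4384, -0.2326, 0.2561]
ee_rot: [-3.07, -0.666, -0.003]
contact_force: [0.0, -0.0, 1.1]
width: 0.0858
```

Call:
move_arm --deltas "0 0.33 -0.2 -0.03 0 0 -0.2;0 0.67 -0.4 -0.05 0 0 -0.4;0 1 -0.6 -0.08 0 0 -0.6;0 1 -0.6 -0.08 0 0 -0.8;0 1 -0.6 -0.08 0 0 -1;0 1 -0.6 -0.08 0 0 -1"

```text
time: 2.7
tool_pos: [0.5025, -0.1408, 0.2633]
ee_rot: [-2.791, -1.441, 0.0]
contact_force: [-0.2, 0.8, 0.4]
width: 0.0855
```

Call:
move_arm --deltas "0 0 0 0 0 0 -0.2;0 0 0 0 0 0 -0.4;0 0 0 0 0 0 -0.6;0 0 0 0 0 0 -0.8;0 0 0 0 0 0 -1;0 0 0 0 0 0 -1"

```text
time: 3.2
tool_pos: [0.502, -0.1418, 0.2634]
ee_rot: [-2.329, -2.108, -0.0]
contact_force: [-0.1, 0.0, -0.2]
width: 0.0857
```

Run:
```python
from h import *
import pickle
w=vision.capture('wrist');pickle.dump(w,open('w1.pkl','wb'));cv2.imwrite('pics/w1.png',cv2.resize(w['pixels'],None,fx=1.42,fy=1.42,interpolation=cv2.INTER_CUBIC))
for n in ['bay','rail','catch','meter','handle','lip']:
    for d in vision.find_in('wrist',n)[:2]: print(n,np.round(d['at'],4),round(d['conf'],2))
```

```text
bay [ 0.5416 -0.0161  0.0829] 0.76
bay [ 0.5003 -0.255   0.0065] 0.55
rail [ 0.5416 -0.0135  0.0781] 0.65
catch [ 0.5811 -0.0163  0.129 ] 0.96
catch [ 0.5416 -0.013   0.0778] 0.37
handle [ 0.5044 -0.2558  0.0105] 0.63
lip [ 0.5032 -0.2521  0.0058] 0.9
```

View pics/w1.png

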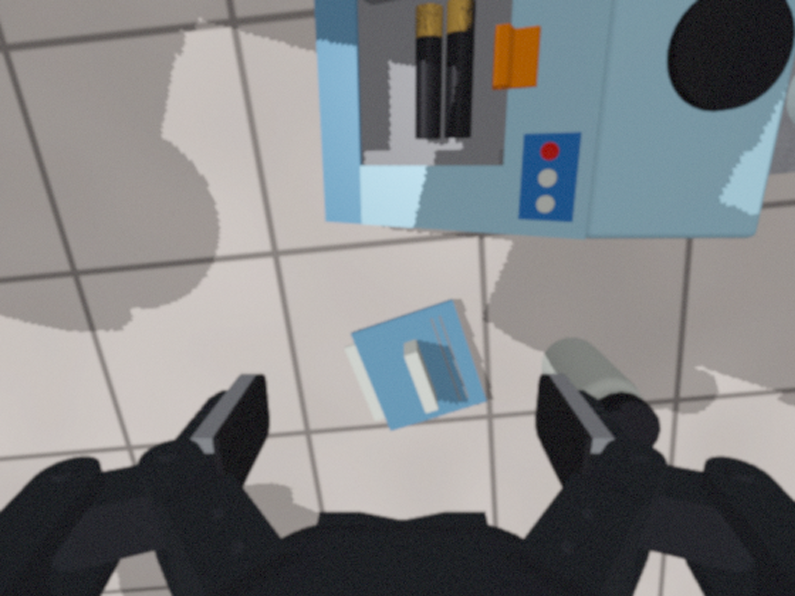

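The view shows the bay's right corners at about (361,165) and (503,165), but the left ones are cut off. The cover is at (420,365) with its lip on the left, i.e. toward the robot. I'll shift left to see the whole bay.

Call:
move_arm --deltas "0 0.33 0 0 0 0 0;0 0.67 0 0 0 0 0;0 1 0 0 0 0 0;0 1 0 0 0 0 0;0 1 0 0 0 0 0"

```text
time: 3.97
tool_pos: [0.5123, -0.0406, 0.2634]
ee_rot: [2.329, 2.108, 0.0]
contact_force: [-0.2, -1.3, 0.2]
width: 0.0854
```

Run:
```python
from h import *
import pickle
w=vision.capture('wrist');pickle.dump(w,open('w2.pkl','wb'));cv2.imwrite('pics/w2.png',cv2.resize(w['pixels'][0:300,150:550],None,fx=2,fy=2,interpolation=cv2.INTER_CUBIC))
```

```text
(no output)
```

View pics/w2.png

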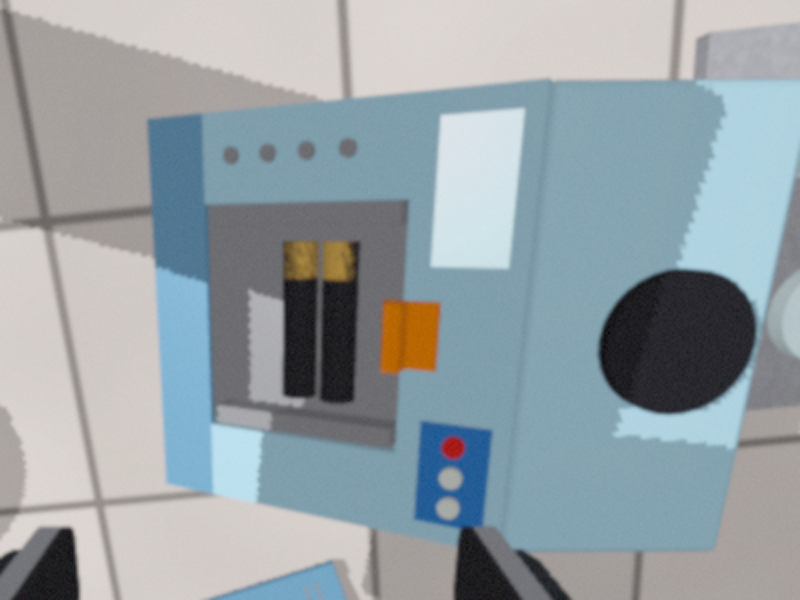

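```bash
cat >> h.py <<'E'
c28,s28=np.cos(np.radians(28)),np.sin(np.radians(28))
def bay(x): # x=[mx,my,yaw,s,z] -> R (Rotation), origin in world
    Rm=Ro.from_euler('z',x[2]);o=Rm.apply([-.135+x[3]*c28,0,.05+x[3]*s28])+[x[0],x[1],0]
    return Rm*Ro.from_euler('y',-28,degrees=True),o
E
cat > fit.py <<'E'
from h import *
import pickle
w1,w2=[pickle.load(open(f'w{i}.pkl','rb')) for i in (1,2)]
B={'fl':(0,.058),'fr':(0,-.058),'tl':(.105,.058),'tr':(.105,-.058),'ll':(0,.1),'lr':(0,-.1)}
def pt(x,n):
    R,o=bay(x)
    if n in B: return R.apply([*B[n],0])+o
    m={'FL':(-.135,.1,.05),'FR':(-.135,-.1,.05),'CL':(.0324,.1,.139),'CR':(.0324,-.1,.139),'BR':(.135,-.1,.139)}[n]
    return planar(x[0],x[1],x[2],np.array(m))
o2={'fl':(207,206),'fr':(213,421),'tl':(408,200),'tr':(395,447),'ll':(203,114),'lr':(212,497),'FL':(149,119),'FR':(168,485),'CL':(551,80),'CR':(504,546),'BR':(715,548)}
o1={'fr':(361,165),'tr':(503,165),'lr':(361,222),'FR':(327,222),'CR':(588,237),'BR':(752,236)}
def res(x,pr=0):
    r=[]
    for w,o,f in ((w2,o2,lambda p:np.array(p)/2+[150,0]),(w1,o1,lambda p:np.array(p)/1.42)):
        for n,p in o.items():
            e=proj(w,pt(x,n))[0]-f(p);r.append(e)
            if pr:print(n,np.round(e,1))
    return np.concatenate(r)
q=least_squares(res,[.59,-.02,-.07,.027],loss='soft_l1');res(q.x,1);print(q.x,np.degrees(q.x[2]))
R,o=bay(q.x);print(o,R.apply([.051,.053,-.005])+o);np.save('bay.npy',q.x)
E
python3 fit.py
```

```text
fl [-1.5 -1.1]
fr [-0.7  1.2]
tl [ 0.2 -1.1]
tr [0.2 2.3]
ll [-1.1 -0.6]
lr [ 1. -2.]
FL [-0.6 -0.2]
FR [ 0.1 -0.8]
CL [ 0.2 -2.3]
CR [-1.8  3.9]
BR [3.4 2. ]
fr [-0.6  0.4]
tr [ 0.4 -0.2]
lr [0.8 1.4]
FR [ 0.1 -0.1]
CR [-0.8  0.9]
BR [6.4 0.5]
[ 0.59036294 -0.02052855 -0.090251    0.03237696] -5.171001353371405
[ 0.48438318 -0.01093771  0.06520006] [0.53634486 0.0375765  0.08472837]
```

```bash
cat > fit2.py <<'E'
exec(open('fit.py').read().split("def res")[0])
def res(v,pr=0):
    x,k1,dr=v[:4],v[4],[v[5:11],v[11:17]];r=[]
    for w,o,f,d in ((w2,o2,lambda p:np.array(p)/2+[150,0],dr[0]),(w1,o1,lambda p:np.array(p)/1.42,dr[1])):
        T=w['cam_to_world'].copy();T[:3,3]+=d[:3];T[:3,:3]=T[:3,:3]@Ro.from_rotvec(d[3:]).as_matrix();w=dict(w,cam_to_world=T)
        for n,p in o.items():
            u=proj(w,pt(x,n))[0];c=np.array([w['cx'],w['cy']]);a=(u-c)/w['fx'];u=c+w['fx']*a*(1+k1*(a@a))
            e=u-f(p);r.append(e)
            if pr:print(n,np.round(e,1),end=' ')
    r=np.concatenate(r);return np.r_[r,v[5:8]/.002,v[11:14]/.002,v[8:11]/.006,v[14:]/.006]
q=least_squares(res,np.r_[.59,-.02,-.07,.027,np.zeros(13)],loss='soft_l1');res(q.x,1);x=q.x[:4];print('\n',np.round(q.x,4),np.degrees(q.x[2]),q.cost,w1['fy'],w1.keys())
R,o=bay(x);print(o,R.apply([.051,.053,-.005])+o);np.save('bay.npy',x);np.save('k1.npy',q.x[4])
# cover from w1
k1=q.x[4]
oc={(-.05,.055,.009):(353,332),(.05,.055,.009):(456,300),(.05,-.055,.009):(488,399),(-.05,-.055,.009):(391,429),(-.062,.042,.004):(346,347),(-.062,-.042,.004):(378,419),(0,.03,.039):(411,343),}
w=w1
def rc(v,pr=0):
    r=[]
    for P,p in oc.items():
        u=proj(w,planar(*v,np.array(P)))[0];c=np.array([w['cx'],w['cy']]);a=(u-c)/w['fx'];u=c+w['fx']*a*(1+k1*(a@a));r.append(u-np.array(p)/1.42)
        if pr: print(P,np.round(r[-1],1))
    return np.concatenate(r)
q=least_squares(rc,[.506,-.262,.23],loss='soft_l1');rc(q.x,1);print('cover',q.x,np.degrees(q.x[2]));np.save('cover.npy',q.x)
E
python3 fit2.py
```

```text
fl [-1.1 -1.2] fr [-0.5  0.8] tl [ 0.3 -1.2] tr [0.6 1.6] ll [-0.5  0.2] lr [ 1.2 -2.3] FL [0.9 0.5] FR [ 1. -1.] CL [-0.5  0. ] CR [-0.8  2.9] BR [ 0.  -0.1] fr [-0.7 -0. ] tr [-0.1 -0.7] lr [0.7 0.8] FR [ 0.7 -0.6] CR [-0.7  0.1] BR [0.4 0.3] 
 [ 5.929e-01 -1.970e-02 -8.990e-02  3.130e-02 -3.940e-02 -2.000e-04
 -1.000e-04 -6.000e-04  1.700e-03 -4.300e-03 -7.000e-04  2.000e-04
  1.000e-04  1.000e-04  7.000e-04 -4.500e-03 -1.700e-03] -5.15102955957144 11.372297399025761 319.9450916257761 dict_keys(['pixels', 'fx', 'fy', 'cx', 'cy', 'cam_to_world'])
[ 0.48603647 -0.01003853  0.06470669] [0.53798123 0.03849379 0.084235  ]
(-0.05, 0.055, 0.009) [-0.3 -0. ]
(0.05, 0.055, 0.009) [-0.8 -1.3]
(0.05, -0.055, 0.009) [0.1 0.4]
(-0.05, -0.055, 0.009) [0.7 0. ]
(-0.062, 0.042, 0.004) [ 0.2 -0.7]
(-0.062, -0.042, 0.004) [-1.  0.]
(0, 0.03, 0.039) [1.1 6.3]
cover [ 0.50982179 -0.25781546  0.23608938] 13.526925121348953
```

The barrel distortion is identified and the fit is consistent. Now I'll go over the cover.

Call:
move_arm --deltas "0 -0.33 0.03 0 0 0 -0.2;0 -0.67 0.06 0 0 0 -0.4;0 -1 0.1 0.1 0 0 -0.64;0 -1 0.1 0.2 0 0 -0.64;0 -1 0.1 0.2 0 0 -0.64"

```text
time: 4.43
tool_pos: [0.5112, -0.1446, 0.2411]
ee_rot: [-1.95, -2.459, 0.001]
contact_force: [-0.4, 0.5, -0.5]
width: 0.0852
```

```bash
cat >> h.py <<'E'
def coverR(yaw): # tool rotation with tool y = cover x, z = -cover z
    return Ro.from_euler('z',yaw)*Ro.from_matrix(np.array([[0,1,0],[1,0,0],[0,0,-1.]]).T)
E
python3 -c "
from h import *
c=np.load('cover.npy');print(delta([c[0],c[1],.1],coverR(c[2])))"
```

```text
(array([-1.101, -0.268,  1.41 ]), array([-0.005, -0.003, -0.011]))
```

Call:
move_arm --deltas "0 -0.33 -0.08 0.1 0 0 0;0 -0.67 -0.16 0.3 0 0 0;0 -1 -0.26 0.6 0 0 0;0 -1 -0.26 0.9 0 0 0;0 -1 -0.26 0.9 0 0 0;0 -1 -0.26 0.9 0 0 0"

```text
time: 4.93
tool_pos: [0.5096, -0.2451, 0.1531]
ee_rot: [-1.948, -2.461, -0.0]
contact_force: [0.8, 0.7, 0.7]
width: 0.0855
```

Run:
```python
from h import *
import pickle
w=vision.capture('wrist');pickle.dump(w,open('w3.pkl','wb'));cv2.imwrite('pics/w3.png',cv2.resize(w['pixels'],None,fx=1.42,fy=1.42,interpolation=cv2.INTER_CUBIC))
c=np.load('cover.npy');print(delta([c[0],c[1],.014],coverR(c[2])))
```

```text
(array([-0.122, -0.036,  1.408]), array([ 0.001, -0.   , -0.005]))
```

View pics/w3.png

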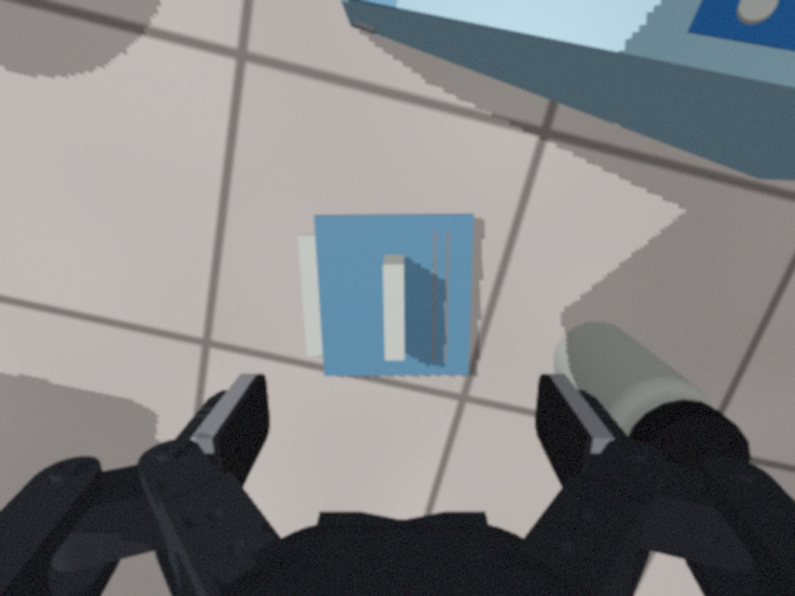

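The cover is square in view: panel corners at (315,215), (473,214), (470,375) and (325,376), fin top rows 264–360, lip on the left. I'll refit from these.

```bash
cat > fit3.py <<'E'
from h import *
import pickle
w=pickle.load(open('w3.pkl','rb'));k1=float(np.load('k1.npy'))
oc={(-.05,.055,.009):(315,215),(.05,.055,.009):(473,214),(.05,-.055,.009):(470,375),(-.05,-.055,.009):(325,376),(-.062,.042,.004):(298,236),(-.062,-.042,.004):(306,355),(-.006,.03,.039):(383,264),(.006,.03,.039):(405,264),(-.006,-.03,.039):(384,360),(.006,-.03,.039):(405,360)}
def rc(v,pr=0):
    r=[]
    for P,p in oc.items():
        u=proj(w,planar(*v,np.array(P)))[0];c=np.array([w['cx'],w['cy']]);a=(u-c)/w['fx'];u=c+w['fx']*a*(1+k1*(a@a));r.append(u-np.array(p)/1.42)
        if pr: print(P,np.round(r[-1],1))
    return np.concatenate(r)
q=least_squares(rc,[.506,-.262,.23],loss='soft_l1');rc(q.x,1);print('cover',q.x,np.degrees(q.x[2]),robot.get_state()['tool_pos']);np.save('cover.npy',q.x)
c=q.x;print(delta([c[0],c[1],.014],coverR(c[2])))
E
python3 fit3.py
```

```text
(-0.05, 0.055, 0.009) [-0.5  0.5]
(0.05, 0.055, 0.009) [0.6 0.1]
(0.05, -0.055, 0.009) [-1.2 -0.5]
(-0.05, -0.055, 0.009) [-0.4 -0.4]
(-0.062, 0.042, 0.004) [ 0.3 -0.4]
(-0.062, -0.042, 0.004) [0.9 0.3]
(-0.006, 0.03, 0.039) [0.2 0.2]
(0.006, 0.03, 0.039) [-0.7  0.1]
(-0.006, -0.03, 0.039) [ 0.9 -0.1]
(0.006, -0.03, 0.039) [-0.1 -0.2]
cover [ 0.50831764 -0.25910408  0.24196708] 13.863692710241319 [ 0.5103941  -0.24511263  0.15482545]
(array([-0.131, -0.053,  1.408]), array([ 0.001, -0.   , -0.017]))
```

Call:
move_arm --deltas "0 -0.13 -0.05 0.3 0 0 -0.01;0 -0.13 -0.05 0.6 0 0 -0.01;0 -0.13 -0.05 1 0 0 -0.01;0 -0.13 -0.05 1 0 0 -0.01;0 -0.13 -0.05 1 0 0 -0.01"

```text
time: 5.4
tool_pos: [0.5087, -0.2587, 0.0547]
ee_rot: [-1.939, -2.471, -0.0]
contact_force: [1.0, -0.0, 0.9]
width: 0.0855
```

```bash
python3 -c "
from h import *
c=np.load('cover.npy');print(delta([c[0],c[1],.014],coverR(c[2])))"
```

```text
(array([-0.004, -0.004,  0.407]), array([-0.001, -0.001, -0.004]))
```

Call:
move_arm --deltas "0 0 0 0.2 0 0 0;0 0 0 0.4 0 0 0;0 0 0 0.4 0 0 0;255 0 0 0.4 0 0 0;255 0 0 0.4 0 0 0;255 0 0 0.4 0 0 0;255 0 0 0.4 0 0 0;255 0 0 0.4 0 0 0;255 0 0 0.4 0 0 0;255 0 0 0.4 0 0 0;255 0 0 0.4 0 0 0;255 0 0 0.4 0 0 0;255 0 0 0.4 0 0 0"

```text
time: 6.48
tool_pos: [0.5085, -0.2596, 0.014]
ee_rot: [1.94, 2.47, 0.0]
contact_force: [-1.6, 1.4, 7.3]
width: 0.0108
```

Gripped (width 10.8 mm on the 12 mm fin). Now lift and check it came along by its weight.

Call:
move_arm --deltas "255 0 0 -0.2 0 0 0;255 0 0 -0.5 0 0 0;255 0 0 -0.8 0 0 0;255 0 0 -1 0 0 0;255 0 0 -1 0 0 0"

```text
time: 6.9
tool_pos: [0.5097, -0.2604, 0.1179]
ee_rot: [1.936, 2.466, 0.001]
contact_force: [0.2, -0.0, -1.6]
width: 0.0109
```

```bash
cat >> h.py <<'E'
M=Ro.from_matrix(np.array([[0,1,0],[1,0,0],[0,0,-1.]]).T)
CY=-.0005
def target(cx,cz,th,dy=0):
    """TCP pose with the cover's inner foot corner at bay (cx,dy,cz) mm, tilt th deg"""
    R,o=bay(np.load('bay.npy'));Rc=R*Ro.from_euler('y',-th,degrees=True)
    return o+R.apply([cx/1e3,dy/1e3,cz/1e3])+Rc.apply([.05,CY,.010]),Rc*M
E
python3 -c "
from h import *
p,R=target(20,40,20);print(p,delta(p,R),robot.get_state()['tool_pos'])"
```

```text
[ 0.51079617 -0.01277254  0.15326257] (array([ 2.401,  0.6  , -0.362]), array([-1.576, -0.257,  0.595])) [ 0.50965321 -0.26041893  0.11785395]
```

Call:
move_arm --deltas "255 0 0 -0.25 -0.16 -0.03 0.06;255 0.1 0 -0.5 -0.32 -0.05 0.12;255 0.3 0 -0.8 -0.48 -0.08 0.18;255 0.4 0 -0.9 -0.64 -0.1 0.24;255 0.5 0 -0.9 -0.79 -0.13 0.3;255 0.5 0 -0.9 -0.79 -0.13 0.3"

```text
time: 7.4
tool_pos: [0.4947, -0.2092, 0.2027]
ee_rot: [1.903, 2.057, 0.407]
contact_force: [-2.2, -0.1, -1.1]
width: 0.0113
```

```bash
python3 -c "
from h import *
p,R=target(20,60,20);print(p,delta(p,R),robot.get_state()['tool_pos'])"
```

```text
[ 0.50144466 -0.01192954  0.17092152] (array([1.972, 0.085, 0.315]), array([-0.788, -0.13 ,  0.287])) [ 0.49466547 -0.20915126  0.20265967]
```

Call:
move_arm --deltas "255 0.25 0 -0.05 -0.16 -0.03 0.06;255 0.5 0 -0.1 -0.32 -0.05 0.12;255 0.75 0 -0.1 -0.48 -0.08 0.18;255 1 0 -0.1 -0.64 -0.1 0.24;255 1 0 -0.1 -0.79 -0.13 0.29;255 1 0 -0.1 -0.79 -0.13 0.29"

```text
time: 7.9
tool_pos: [0.4836, -0.1094, 0.2066]
ee_rot: [1.791, 1.639, 0.729]
contact_force: [-0.3, -0.4, -2.5]
width: 0.0112
```

```bash
python3 -c "
from h import *
p,R=target(20,60,20);print(p,delta(p,R),robot.get_state()['tool_pos'])"
```

```text
[ 0.50144466 -0.01192954  0.17092152] (array([ 0.986, -0.204,  0.308]), array([-0.005, -0.004,  0.   ])) [ 0.48363748 -0.10938718  0.2065912 ]
```

Now over the bay, with the cover 60 mm out along the bay normal. I'll verify the relation with the scene and top cameras.

Call:
move_arm --deltas "255 0.3 -0.05 0 0 0 0;255 0.6 -0.1 0 0 0 0;255 0.98 -0.2 0.1 0 0 0;255 0.98 -0.2 0.3 0 0 0;255 0.98 -0.2 0.3 0 0 0;255 0.98 -0.2 0.3 0 0 0"

```text
time: 8.4
tool_pos: [0.5029, -0.0137, 0.1729]
ee_rot: [1.792, 1.645, 0.723]
contact_force: [-0.2, 0.7, -1.2]
width: 0.0109
```

Run:
```python
from h import *
import pickle
p,R=target(20,60,20);print(delta(p,R))
w=vision.capture('wrist');pickle.dump(w,open('w4.pkl','wb'));cv2.imwrite('pics/w4.png',cv2.resize(w['pixels'],None,fx=1.42,fy=1.42,interpolation=cv2.INTER_CUBIC))
```

```text
(array([ 0.016, -0.025,  0.001]), array([-0.015, -0.004,  0.006]))
```

View pics/w4.png

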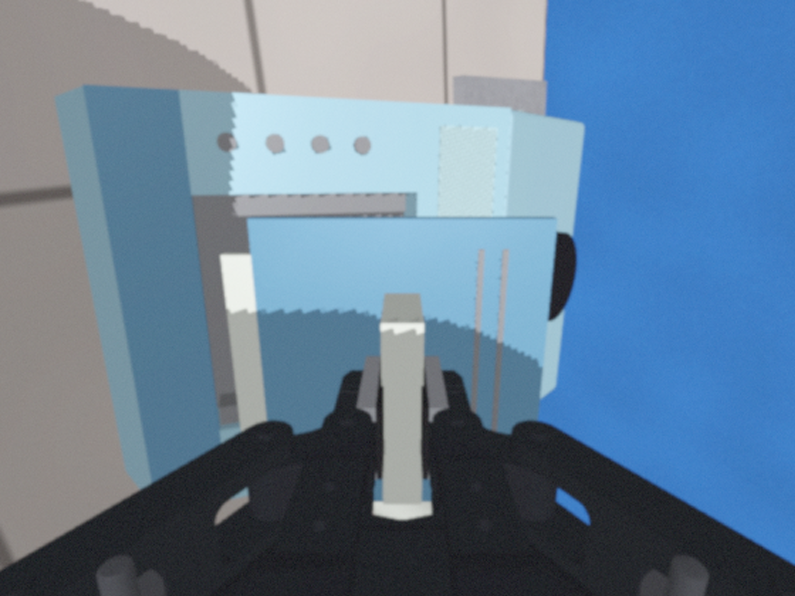

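The cover is held squarely above the bay. Bay left edge runs (192,195)–(417,193), and the cover's left edge (249,218)–(556,217). I'll compare predictions against this view.

```bash
cat > chk.py <<'E'
from h import *
import pickle
w=pickle.load(open('w4.pkl','rb'));k1=float(np.load('k1.npy'))
def pd(P):
    u=proj(w,P)[0];c=np.array([w['cx'],w['cy']]);a=(u-c)/w['fx'];return (c+w['fx']*a*(1+k1*(a@a)))*1.42
x=np.load('bay.npy');R,o=bay(x)
for n,P,p in (('ll',(0,.1,0),(179,90)),('fl',(0,.058,0),(192,195)),('tl',(.105,.058,0),(417,193)),('CL',(.1896-x[3],.1,0),(513,108)),('FL',(-x[3],.1,0),(83,86)),('fr',(0,-.058,0),(221,424))):
    print(n,np.round(pd(R.apply(P)+o)),p)
s=robot.get_state();Rc=Ro.from_rotvec(s['ee_rot'])*M.inv()
for P,p in (((-.05,.055,.009),(249,218)),((.05,.055,.009),(556,217)),((-.062,.042,.004),(221,254)),((-.006,.03,.039),(383,322)),((.006,.03,.039),(425,322))):
    print(P,np.round(pd(Rc.apply(np.array(P)-[0,CY,.014])+s['tool_pos'])),p)
E
python3 chk.py
```

```text
ll [184.  91.] (179, 90)
fl [195. 194.] (192, 195)
tl [417. 189.] (417, 193)
CL [512. 107.] (513, 108)
FL [100.  89.] (83, 86)
fr [224. 425.] (221, 424)
(-0.05, 0.055, 0.009) [250. 222.] (249, 218)
(0.05, 0.055, 0.009) [559. 222.] (556, 217)
(-0.062, 0.042, 0.004) [223. 258.] (221, 254)
(-0.006, 0.03, 0.039) [383. 327.] (383, 322)
(0.006, 0.03, 0.039) [426. 327.] (425, 322)
```

```bash
cat > fit4.py <<'E'
exec(open('fit.py').read().split("def res")[0])
w4=pickle.load(open('w4.pkl','rb'))
o2.pop('lr');o2.pop('CR')
o4={'ll':(179,90),'fl':(192,195),'tl':(417,193),'CL':(513,108),'fr':(221,424),'FL':(83,86)}
V=((w2,o2,lambda p:np.array(p)/2+[150,0]),(w1,o1,lambda p:np.array(p)/1.42),(w4,o4,lambda p:np.array(p)/1.42))
def cam(w,d):
    T=w['cam_to_world'].copy();T[:3,3]+=d[:3];T[:3,:3]=T[:3,:3]@Ro.from_rotvec(d[3:]).as_matrix();return dict(w,cam_to_world=T)
def pd(w,P,k1):
    u=proj(w,P)[0];c=np.array([w['cx'],w['cy']]);a=(u-c)/w['fx'];return c+w['fx']*a*(1+k1*(a@a))
oc={(-.05,.055,.009):(249,218),(.05,.055,.009):(556,217),(-.062,.042,.004):(221,254),(-.006,.03,.039):(383,322),(.006,.03,.039):(425,322)}
s=robot.get_state();Rc0=Ro.from_rotvec(s['ee_rot'])*M.inv()
def res(v,pr=0):
    x,k1,D=v[:4],v[4],v[5:23].reshape(3,6);r=[]
    for (w,o,f),d in zip(V,D):
        w=cam(w,d)
        for n,p in o.items():
            e=pd(w,pt(x,n),k1)-f(p);r.append(e)
            if pr:print(n,np.round(e,1),end=' ')
        if pr:print()
    for P,p in oc.items():
        e=pd(w,Rc0.apply(np.array(P)-[0,v[23],.014+v[24]])+s['tool_pos'],k1)-np.array(p)/1.42;r.append(e)
        if pr:print(np.round(e,1),end=' ')
    return np.r_[np.concatenate(r),D[:,:3].ravel()/.0015,D[:,3:].ravel()/.005,v[23:]/.001]
q=least_squares(res,np.r_[.59,-.02,-.07,.027,np.zeros(21)],loss='soft_l1');res(q.x,1);x=q.x[:4]
print('\n',np.round(q.x,4),np.degrees(x[2]));print(bay(x)[1],bay(np.load('bay.npy'))[1]);np.save('bay4.npy',x)
E
python3 fit4.py
```

```text
fl [-0.6 -0.9] fr [-0.1  0.7] tl [ 0.6 -0.6] tr [0.4 1.9] ll [-0.  0.] FL [0.  0.3] FR [ 0.3 -1.5] CL [-1.2 -0.2] BR [0.1 0.9] 
fr [-0.5  0. ] tr [ 0.  -0.4] lr [0.9 0.9] FR [-0.3 -0.7] CR [-2.5  0.4] BR [1.8 0.2] 
ll [0.3 0.2] fl [-0.1 -0.2] tl [-0.5 -1.6] CL [-2.3 -0.8] fr [-0.3  2.9] FL [2.5 0.1] 
[-0.3 -0.4] [1.3 0.7] [ 0.6 -0. ] [-1.1  0.1] [0.1 0.1] 
 [ 5.905e-01 -2.160e-02 -9.170e-02  3.300e-02 -1.300e-02 -4.000e-04
 -1.000e-04  1.600e-03 -2.200e-03 -1.500e-03 -3.000e-04 -3.000e-04
 -6.000e-04  1.700e-03 -2.100e-03 -2.300e-03 -1.800e-03  1.000e-04
 -6.000e-04  0.000e+00 -2.400e-03 -1.700e-03  0.000e+00 -7.000e-04
  9.000e-04] -5.2553802497287885
[ 0.48501667 -0.01186173  0.06547684] [ 0.48603647 -0.01003853  0.06470669]
```

```bash
cp bay4.npy bay.npy; sed -i 's/CY=-.0005/CY=-.0007/' h.py; python3 -c "
from h import *
for a in ((16,8,20),(15,-2,20),(15,-6,20)):
  p,R=target(*a);print(delta(p,R))
print(np.round(robot.get_state()['contact_force'],1))"
```

```text
(array([ 0.002, -0.245,  0.472]), array([-0.012, -0.005,  0.007]))
(array([ 0.002, -0.288,  0.562]), array([-0.012, -0.005,  0.007]))
(array([ 0.002, -0.302,  0.6  ]), array([-0.012, -0.005,  0.007]))
[ 0.  -0.5 -1.1]
```

Call:
move_arm --deltas "255 0 -0.06 0.15 0 0 0;255 0 -0.15 0.3 -0.01 0 0;255 0 -0.24 0.47 -0.01 0 0.01;255 0 -0.24 0.47 -0.01 0 0.01;255 0 -0.24 0.47 -0.01 0 0.01"

```text
time: 8.87
tool_pos: [0.5211, -0.017, 0.1247]
ee_rot: [1.795, 1.632, 0.731]
contact_force: [0.1, -0.3, -1.4]
width: 0.0108
```

Run:
```python
from h import *
import pickle
for a in ((16,8,20),(15,-2,20),(15,-6,20)):
  p,R=target(*a);print(delta(p,R))
w=vision.capture('wrist');pickle.dump(w,open('w5.pkl','wb'));cv2.imwrite('pics/w5.png',cv2.resize(w['pixels'],None,fx=1.42,fy=1.42,interpolation=cv2.INTER_CUBIC))
```

```text
(array([ 0.011, -0.006,  0.005]), array([ 0.   , -0.003, -0.008]))
(array([ 0.011, -0.05 ,  0.096]), array([ 0.   , -0.003, -0.008]))
(array([ 0.011, -0.063,  0.133]), array([ 0.   , -0.003, -0.008]))
```

View pics/w5.png

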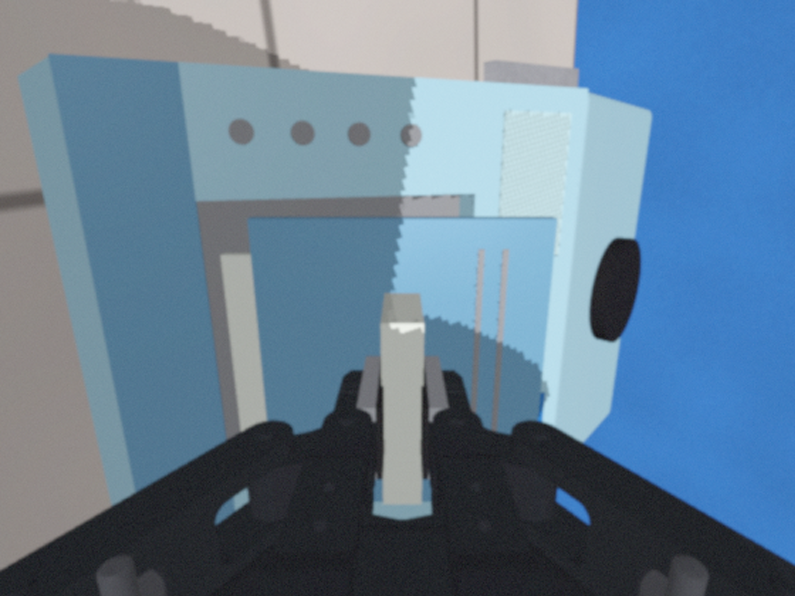

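```bash
sed -e 's/w4.pkl/w5.pkl/' -e 's/k1=float.*/k1=-0.013/' -e 's/(179, *90)/(180,63)/;s/(192, *195)/(197,202)/;s/(417, *193)/(475,195)/;s/(513, *108)/(587,88)/;s/(83, *86)/(50,55)/;s/(221, *424)/(228,435)/' -e 's/,\.014\])+s/,.0149])+s/' chk.py > chk5.py; python3 chk5.py; sed 's/k1=-0.013/k1=-0.039/' chk5.py | python3 -
```

```text
ll [181.  68.] (180, 63)
fl [198. 204.] (197, 202)
tl [475. 195.] (475, 195)
CL [587.  91.] (587, 88)
FL [57. 61.] (50, 55)
fr [236. 492.] (228, 435)
(-0.05, 0.055, 0.009) [250. 218.] (249, 218)
(0.05, 0.055, 0.009) [560. 218.] (556, 217)
(-0.062, 0.042, 0.004) [224. 254.] (221, 254)
(-0.006, 0.03, 0.039) [383. 322.] (383, 322)
(0.006, 0.03, 0.039) [427. 322.] (425, 322)
ll [184.  71.] (180, 63)
fl [200. 205.] (197, 202)
tl [475. 196.] (475, 195)
CL [585.  93.] (587, 88)
FL [65. 67.] (50, 55)
fr [237. 490.] (228, 435)
(-0.05, 0.055, 0.009) [251. 218.] (249, 218)
(0.05, 0.055, 0.009) [559. 218.] (556, 217)
(-0.062, 0.042, 0.004) [225. 255.] (221, 254)
(-0.006, 0.03, 0.039) [383. 322.] (383, 322)
(0.006, 0.03, 0.039) [427. 322.] (425, 322)
```

Predictions match to about 1 px (0.4 mm). Next is the descent into the opening, gently.

Call:
move_arm --deltas "255 0.01 -0.02 0.04 0 0 -0.01;255 0.01 -0.05 0.07 0 0 -0.01;255 0.01 -0.05 0.096 0 0 -0.01;255 0.01 -0.05 0.096 0 0 -0.01;255 0.01 -0.05 0.096 0 0 -0.01"

```text
time: 9.33
tool_pos: [0.5251, -0.0153, 0.1147]
ee_rot: [1.787, 1.636, 0.73]
contact_force: [0.3, -0.1, -1.5]
width: 0.0109
```

Call:
move_arm --deltas "255 0 -0.003 0.01 0 0 0;255 0 -0.006 0.019 0 0 0;255 0 -0.006 0.019 0 0 0;255 0 -0.006 0.019 0 0 0"

```text
time: 9.67
tool_pos: [0.5261, -0.0154, 0.1129]
ee_rot: [1.787, 1.635, 0.73]
contact_force: [0.6, -0.9, -1.9]
width: 0.0112
```

```bash
cat > st.py <<'E'
from h import *
import sys
s=robot.get_state();R,o=bay(np.load('bay.npy'));Rc=Ro.from_rotvec(s['ee_rot'])*M.inv()
C=R.inv().apply(s['tool_pos']+Rc.apply([-.05,-CY,-.010])-o)*1e3
e=(R.inv()*Rc).as_rotvec(degrees=True)
print('t',round(s['time'],2),'C mm',np.round(C,1),'rot',np.round(e,2),'F bay',np.round(R.inv().apply(s['contact_force']),1),'tq',np.round(R.inv().apply(s['wrist_torque']),2),'w',s['width'])
for a in sys.argv[1:]:
    p,Q=target(*map(float,a.split(',')));print(a,*delta(p,Q))
E
python3 st.py 15,-6,20 2,-5,20
```

```text
t 9.67 C mm [15.1  0.8 -4.1] rot [  0.1  -20.13   0.14] F bay [-0.3 -0.8 -2. ] tq [0.01 0.52 0.05] w 0.011234605782149404
15,-6,20 [-0.009 -0.008  0.019] [ 0.004 -0.004  0.004]
2,-5,20 [-0.009 -0.126 -0.035] [ 0.004 -0.004  0.004]
```

Call:
move_arm --deltas "255 -0.008 -0.004 0.009 0 0 0;255 -0.008 -0.004 0.009 0 0 0;255 -0.008 -0.004 0.009 0 0 0"

```text
time: 9.92
tool_pos: [0.5265, -0.0163, 0.1122]
ee_rot: [1.787, 1.635, 0.731]
contact_force: [-2.7, 2.2, 4.4]
width: 0.011
```

Call:
move_arm --deltas "255 0 -0.004 0.01 0 0 0;255 0 -0.004 0.01 0 0 0;255 0 -0.004 0.01 0 0 0"

```text
time: 10.17
tool_pos: [0.5272, -0.0163, 0.1118]
ee_rot: [1.786, 1.635, 0.731]
contact_force: [-10.8, 3.9, 14.9]
width: 0.0107
```

```bash
python3 st.py 15,-7,20 2,-5,20
```

```text
t 10.17 C mm [15.7  0.  -5.6] rot [  0.1  -20.21   0.14] F bay [-2.9  2.9 18.4] tq [0.35 0.79 0.05] w 0.010728913333596752
15,-7,20 [-0.001 -0.011  0.012] [ 0.007 -0.004  0.004]
2,-5,20 [-0.001 -0.126 -0.052] [ 0.007 -0.004  0.004]
```

Contact with the rails at the expected depth (z about -5). I'll ease up and slide the lip under the ledge.

```bash
python3 st.py 15,-4.5,20 8,-4.5,20 4,-4.5,20 2,-4.5,20
```

```text
t 10.17 C mm [15.7  0.  -5.6] rot [  0.1  -20.21   0.14] F bay [-2.9  2.9 18.4] tq [0.35 0.79 0.05] w 0.010728913333596752
15,-4.5,20 [-0.001 -0.003 -0.011] [ 0.007 -0.004  0.004]
8,-4.5,20 [-0.001 -0.068 -0.036] [ 0.007 -0.004  0.004]
4,-4.5,20 [-0.001 -0.106 -0.049] [ 0.007 -0.004  0.004]
2,-4.5,20 [-0.001 -0.125 -0.056] [ 0.007 -0.004  0.004]
```

Call:
move_arm --deltas "255 0 -0.003 -0.011 0 0 0;255 0 -0.035 -0.024 0 0 0;255 0 -0.068 -0.036 0 0 0;255 0 -0.087 -0.042 0 0 0;255 0 -0.106 -0.049 0 0 0;255 0 -0.106 -0.049 0 0 0;255 0 -0.106 -0.049 0 0 0"

```text
time: 10.75
tool_pos: [0.5161, -0.0155, 0.1066]
ee_rot: [1.787, 1.635, 0.73]
contact_force: [-3.8, -1.5, 6.4]
width: 0.0106
```

```bash
python3 st.py 3,-5,20 2,-5,20
```

```text
t 10.75 C mm [ 3.4 -0.2 -5. ] rot [  0.07 -20.17   0.13] F bay [-0.2 -1.9  7.4] tq [-0.28  0.28 -0.02] w 0.010602714480044635
3,-5,20 [ 0.001 -0.004 -0.   ] [ 0.006 -0.003  0.004]
2,-5,20 [ 0.001 -0.013 -0.004] [ 0.006 -0.003  0.004]
```

```bash
python3 - <<'E'
from h import *
w=vision.capture('wrist');cv2.imwrite('pics/w6.png',cv2.resize(w['pixels'],None,fx=1.42,fy=1.42,interpolation=cv2.INTER_CUBIC))
E
python3 st.py 2.5,-4.6,15 2,-4.6,10 1.5,-4.6,5
```

```text
t 10.8 C mm [ 3.5 -0.2 -5. ] rot [  0.07 -20.17   0.13] F bay [-0.1 -1.6  6.7] tq [-0.29  0.27  0.01] w 0.011045689384445162
2.5,-4.6,15 [ 0.001 -0.001  0.038] [ 0.172 -0.003  0.004]
2,-4.6,10 [ 0.001 -0.003  0.081] [ 0.339 -0.003  0.004]
1.5,-4.6,5 [ 0.001 -0.008  0.124] [ 0.506 -0.003  0.004]
```

View pics/w6.png

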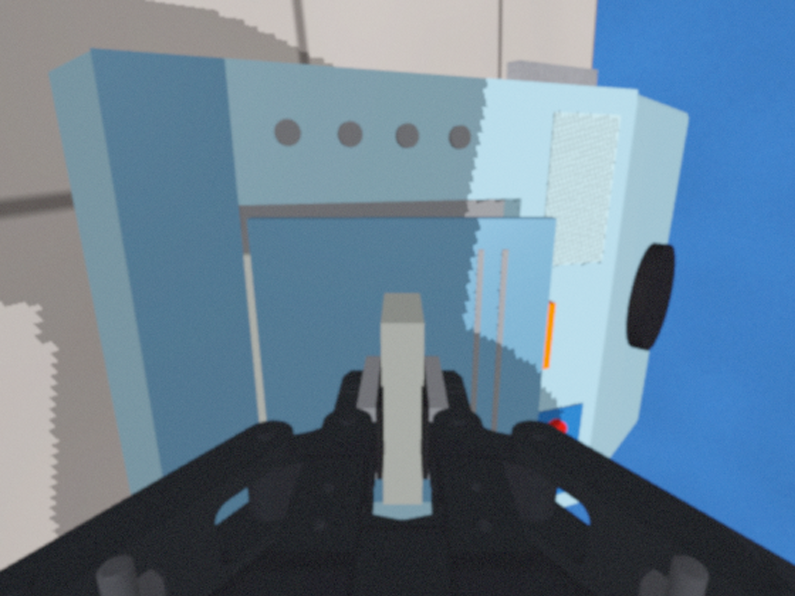

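The lip has disappeared under the ledge: only a thin white strip shows between the ledge and panel at cols 245–262, with the top edge raised. Now the swing down about the foot.

Call:
move_arm --deltas "255 0 -0.001 0.02 0.09 0 0;255 0 -0.001 0.038 0.17 0 0;255 0 -0.002 0.06 0.255 0 0;255 0 -0.003 0.081 0.34 0 0;255 0 -0.003 0.081 0.34 0 0;255 0 -0.003 0.081 0.34 0 0"

```text
time: 11.3
tool_pos: [0.5223, -0.016, 0.1009]
ee_rot: [1.908, 1.747, 0.601]
contact_force: [-1.8, -1.8, 6.5]
width: 0.0109
```

```bash
python3 st.py 1.5,-4.8,6 1.5,-4.8,5
```

```text
t 11.3 C mm [ 2.2 -0.1 -4.9] rot [  0.08 -10.02   0.16] F bay [ 1.7 -2.   6.5] tq [-0.44  0.09 -0.08] w 0.010897637718025134
1.5,-4.8,6 [-0.    -0.001  0.033] [ 0.134 -0.003  0.005]
1.5,-4.8,5 [-0.    -0.     0.042] [ 0.167 -0.003  0.005]
```

Call:
move_arm --deltas "255 0 0 0.012 0.045 0 0;255 0 0 0.024 0.09 0 0;255 0 0 0.033 0.134 0 0;255 0 0 0.042 0.167 0 0;255 0 0 0.042 0.167 0 0"

```text
time: 11.72
tool_pos: [0.5245, -0.0159, 0.0974]
ee_rot: [1.968, 1.801, 0.533]
contact_force: [-2.9, -0.5, 6.2]
width: 0.0113
```

```bash
python3 st.py 1,-5,2 1,-5,0 1,-5,-1
```

```text
t 11.72 C mm [ 1.1  0.1 -4.7] rot [ 0.11 -4.95  0.16] F bay [ 0.4 -0.8  6.8] tq [-0.3   0.38 -0.01] w 0.0113050602515983
1,-5,2 [-0.003  0.004  0.028] [ 0.098 -0.004  0.005]
1,-5,0 [-0.003  0.006  0.046] [ 0.165 -0.004  0.005]
1,-5,-1 [-0.003  0.007  0.055] [ 0.198 -0.004  0.005]
```

Call:
move_arm --deltas "255 0 0.001 0.01 0.03 0 0;255 0 0.003 0.02 0.065 0 0;255 0 0.004 0.028 0.098 0 0;255 0 0.004 0.028 0.098 0 0;255 0 0.004 0.028 0.098 0 0"

```text
time: 12.13
tool_pos: [0.5262, -0.016, 0.0953]
ee_rot: [2.001, 1.832, 0.492]
contact_force: [-3.9, -1.1, 9.2]
width: 0.0109
```

```bash
python3 st.py 1,-5,1 1,-5,0 1,-5.5,0 1,-5,-1
```

```text
t 12.13 C mm [ 0.9  0.2 -4.9] rot [ 0.11 -2.07  0.17] F bay [ 1.  -1.4  9.9] tq [-0.27  0.76  0.01] w 0.010925983597050269
1,-5,1 [-0.003  0.002  0.01 ] [ 0.036 -0.004  0.006]
1,-5,0 [-0.003  0.004  0.019] [ 0.069 -0.004  0.006]
1,-5.5,0 [-0.003  0.004  0.024] [ 0.069 -0.004  0.006]
1,-5,-1 [-0.003  0.005  0.028] [ 0.102 -0.004  0.006]
```

Call:
move_arm --deltas "255 0 0.002 0.01 0.036 0 0;255 0 0.003 0.015 0.052 0 0;255 0 0.004 0.019 0.069 0 0;255 0 0.004 0.019 0.069 0 0;255 0 0.004 0.019 0.069 0 0"

```text
time: 12.55
tool_pos: [0.5267, -0.0161, 0.0941]
ee_rot: [2.024, 1.854, 0.461]
contact_force: [-31.3, 0.3, 29.3]
width: 0.0108
```

```bash
python3 st.py 1,-5.3,-0.5 1,-5.5,-1; python3 -c "
from h import *
w=vision.capture('wrist')
for n in ['catch','top_edge']: print([(np.round(d['at'],4),round(d['conf'],2)) for d in vision.find_in('wrist',n)[:2]])"
```

```text
t 12.55 C mm [ 0.4  0.2 -4.3] rot [0.11 0.06 0.2 ] F bay [-13.8  -2.5  40.5] tq [-0.65  2.39 -0.03] w 0.010811589805592945
1,-5.3,-0.5 [-0.004  0.006  0.014] [ 0.015 -0.004  0.007]
1,-5.5,-1 [-0.004  0.007  0.02 ] [ 0.031 -0.004  0.007]
[(array([ 0.5708, -0.0128,  0.1292]), 0.68)]
[(array([0.5169, 0.0094, 0.0947]), 0.81)]
```

The force rose to 40 N. I'll relieve it and look before going on.

Call:
move_arm --deltas "255 0 0 -0.008 0 0 0;255 0 0 -0.008 0 0 0;255 0 0 -0.008 0 0 0"

```text
time: 12.95
tool_pos: [0.5267, -0.016, 0.0942]
ee_rot: [2.025, 1.854, 0.462]
contact_force: [-9.1, 3.6, 8.6]
width: 0.0106
```

```bash
python3 st.py
python3 - <<'E'
from h import *
w=vision.capture('wrist');a=cv2.resize(w['pixels'][130:330,150:470],None,fx=2.4,fy=2.4,interpolation=cv2.INTER_CUBIC)
cv2.imwrite('pics/w7.png',a)
E
```

```text
t 12.95 C mm [ 0.4  0.3 -4.3] rot [0.12 0.07 0.15] F bay [-4.3  2.8 12. ] tq [0.05 0.87 0.  ] w 0.010561645975001309
```

View pics/w7.png

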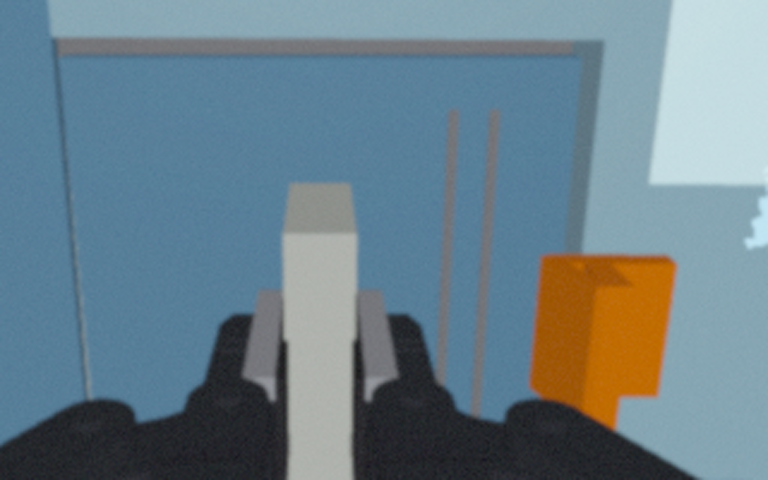

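The cover lies flush, with thin even gaps, and the orange nose (col 530) overlaps the panel's top edge (col ~577). The pose did not change when the load was eased, so it is seated. I'll release with a partial opening and retreat along the bay normal.

Call:
move_arm --deltas "255 0 0 -0.012 0 0 0;255 0 0 -0.012 0 0 0;120 0 0 -0.012 0 0 0;120 0 0 -0.012 0 0 0;120 0 0 -0.012 0 0 0;120 0 0 -0.012 0 0 0;120 0 0 -0.012 0 0 0;120 0 0 -0.012 0 0 0"

```text
time: 13.67
tool_pos: [0.5268, -0.0163, 0.0956]
ee_rot: [2.025, 1.853, 0.46]
contact_force: [0.7, -1.0, -0.0]
width: 0.0454
```

```bash
python3 st.py
```

```text
t 13.67 C mm [ 1.2 -0.  -3. ] rot [0.07 0.09 0.15] F bay [ 0.7 -0.9 -0.4] tq [0.04 0.21 0.02] w 0.04541478692734532
```

Call:
move_arm --deltas "120 0 0 -0.2 0 0 0;120 0 0 -0.5 0 0 0;120 0 0 -0.8 0 0 0;120 0 0 -1 0 0 0;120 0 0 -1 0 0 0"

```text
time: 14.08
tool_pos: [0.4804, -0.0122, 0.1883]
ee_rot: [2.021, 1.85, 0.464]
contact_force: [0.8, -1.2, 1.3]
width: 0.0455
```

```bash
python3 st.py
python3 - <<'E'
from h import *
w=vision.capture('wrist')
x=np.load('bay.npy');R,o=bay(x)
def pd(P,k1=-.025):
    u=proj(w,P)[0];c=np.array([w['cx'],w['cy']]);a=(u-c)/w['fx'];return c+w['fx']*a*(1+k1*(a@a))
im=w['pixels'];cv2.imwrite('pics/w8.png',cv2.resize(im[90:340,110:450],None,fx=2.3,fy=2.3,interpolation=cv2.INTER_CUBIC))
for n,P in (('panel top L',(.1005,.055,0)),('panel top R',(.1005,-.055,0)),('foot L',(.0005,.055,0)),('nose',(.096,0,.001)),('nose at 9mm back',(.105,0,.001)),('nose+y',(.096,.015,.001))):
    print(n,np.round((pd(R.apply(P)+o)-[110,90])*2.3))
E
```

```text
t 14.08 C mm [  3.7  -0.2 100.4] rot [ 0.04 -0.25  0.18] F bay [ 1.4 -1.1  0.7] tq [-0.02  0.23  0.02] w 0.04547349713522251
panel top L [536. 110.]
panel top R [520. 406.]
foot L [239. 109.]
nose [515. 267.]
nose at 9mm back [541. 267.]
nose+y [517. 226.]
```

View pics/w8.png

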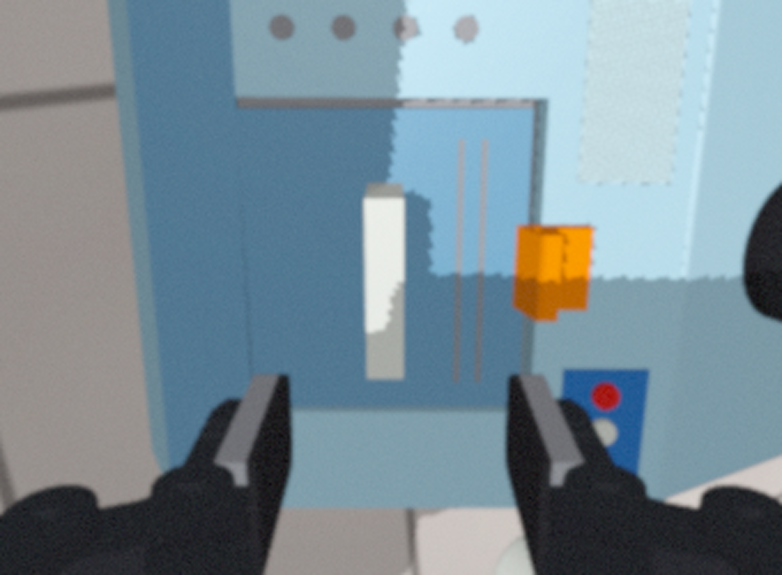

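The cover is flush in the opening and released. Its top edge is at col ~533 (predicted 534 when fitted). The nose end is at col ~516, against a predicted 515–517 at rest and 541 if pushed back. A last check of the bystanders, then hand in.

Run:
```python
from h import *
from rig import job
k=vision.capture('scene')
for n in ['dish','bottle_a']: print(n,[(np.round(d['at'],3),round(d['conf'],2)) for d in vision.find_in('scene',n)[:2]])
s=robot.get_state();print(s['time'],np.round(s['contact_force'],1),np.abs(s['dq']).max())
job.sign_off()
```

```text
dish [(array([0.499, 0.272, 0.011]), 0.81)]
bottle_a [(array([ 0.671, -0.265,  0.079]), 0.91), (array([0.684, 0.257, 0.081]), 0.9)]
14.2833 [ 0.1 -0.5  0.2] 0.012510940226891308
the job is handed in; nothing more can be done
```

The cover is fitted in the battery bay, released, and held by the catch. I handed the job in at about 14.3 s.

**What I did:** I gripped the cover by its handle and brought it to the bay tilted 20° with the top edge raised. I lowered it onto the rails, which it met at the expected depth, and slid the lip about 12 mm under the ledge. Then I swung the top edge down, let go and backed away.

**Last checks:**
- **Cover:** it lies flush, with its top edge within about 1 pixel of the predicted fitted position.
- **Catch:** its nose is over the edge, where it should be at rest. I judged this from the picture and did not tug on the cover to test it.
- **Dish and bottles:** all three were found within about 4 mm of where they started, which is within the measuring error.
- **Robot:** it was touching nothing, with a contact force of about 0.5 N.

**What did not go cleanly:**
- **Force on the last step:** during the final 2° of the swing, the cover reached its stop and the push rose briefly to about 43 N. That is well above the 10 N needed to pass the catch. I eased off straight away and the cover did not move.
- **Measurement mismatch:** at that point the arm read the cover about 0.7 mm higher than the fitted depth. That is within the calibration error, and the pictures show it flush.

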